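# Marker from behind the canisters

## Task

The marker lies behind the two canisters on the wooden board. First move both canisters aside onto the black rubber mat, and only then pick up the marker; lay it in the pen case, whose cover slides open and must be slid fully shut again. When the case is shut, put the canisters back upright on their own cork pads, well centred: the round one on the round pad, the square one on the square pad.

Things in the scene. Friction and masses are not known exactly. Their poses are not given: they have to be found in the camera images.
- round_tin: Round light canister with a wooden lid (lid fixed), 92 mm across, 120 mm tall, 0.3 kg give or take a third. A round wooden knob, 20 mm across and 18 mm high, stands on the middle of the lid, from 102 to 120 mm above the base; lift by it. Origin: centre of the underside, z up. It starts on the round cork pad.
- square_tin: Square purple canister with rounded corners and a wooden lid (lid fixed), 87 x 87 mm, 100 mm tall, 0.25 kg give or take a third. A round wooden knob, 20 mm across and 18 mm high, stands on the middle of the lid, from 82 to 100 mm above the base; lift by it. Origin: centre of the underside, z up. It starts on the square cork pad.
- marker: White marker pen with a blue cap and end, 135 mm long, 17 mm wide, 16 mm thick, 20 g, lying on the same wooden board behind the two canisters (on the side away from the robot). Origin: middle of its length, on the underside as it lies at the start; its long axis is its own y. It may roll a little when pushed.
- round_pad: Round cork pad, 116 mm across and 4 mm thick, fixed on the front part of the wooden board (dark wood, 170 x 250 mm, 12 mm thick, fixed to the counter). Origin: centre of the pad's underside, 12 mm above the counter; the pad's top is 4 mm higher. The place of the round canister.
- square_pad: Square cork pad, 112 x 112 mm and 4 mm thick, fixed on the same wooden board beside the round pad. Which of the two is to the left varies. Origin: centre of the pad's underside, 12 mm above the counter; its top is 4 mm higher. The place of the square canister.
- mat: Black ribbed rubber mat, 230 mm (its x) by 120 mm (its y), 4 mm thick, fixed flat on the counter to the left or right of the board. Both canisters fit on it one behind the other along its x. Origin: centre of the underside, on the counter.
- case: Pale wooden pen case fixed on the counter, on the other side of the board from the mat: 190 mm long (its x, which points away from the robot), 96 mm wide (its y), 49 mm high over the two side rails. Inside 178 x 84 mm, floor 5 mm above the counter, end walls 38 mm high. The cover slides in the rails. Origin: centre of the underside. With the cover fully open the opening runs from x = -89 to x = +77 mm in this frame.
- cover (a joint): The case's sliding cover, a wooden board 186 x 82 x 5 mm with its top 44.5 mm above the counter. 0 = fully shut, 0.17 m = fully open; it moves along the case's +x (away from the robot) as it opens, so that it sticks out past the far end. It stays where it is left, with about 1 N of friction. It starts shut or up to 20 mm ajar.
- cover_bar (a point): The cover's grip: a dark wooden bar across the cover, 12 mm thick (along the case's x), 56 mm long (along its y), standing 17 mm above the cover. This point is the middle of the bar's top face, 62 mm above the counter; it moves with the cover, and lies at x = -60 mm + joint value in the case's frame.
Things that resemble listed ones, but are neither listed nor needed, are in the scene too. Leave any yellow look-alike of the square_tin alone.

How it is judged:
On the way, in this order (a step that is already met when the one before it is completed fails the run):
1. both canisters stand upright and released on the rubber mat, the marker still lying on the board (x of round_tin in the frame of mat between -0.115 and 0.115 m and y of round_tin in the frame of mat between -0.05 and 0.05 m and z of round_tin in the frame of mat between 0 and 0.012 m and angle between each of round_tin, square_tin's own z axis and vertical below 0.1 rad and x of square_tin in the frame of mat between -0.115 and 0.115 m and y of square_tin in the frame of mat between -0.05 and 0.05 m and z of square_tin in the frame of mat between 0 and 0.012 m and linear speed of each of round_tin, square_tin below 0.03 m/s and contact force between each of round_tin, square_tin and the fingers below 0.1 N and distance of marker from where it was at the start of the episode below 0.06 m), for 0.2 s.
2. the marker lies released in the pen case while the canisters stand on the mat (x of round_tin in the frame of mat between -0.115 and 0.115 m and y of round_tin in the frame of mat between -0.05 and 0.05 m and z of round_tin in the frame of mat between 0 and 0.012 m and angle between each of round_tin, square_tin's own z axis and vertical below 0.1 rad and x of square_tin in the frame of mat between -0.115 and 0.115 m and y of square_tin in the frame of mat between -0.05 and 0.05 m and z of square_tin in the frame of mat between 0 and 0.012 m and x of marker in the frame of case between -0.035 and 0.035 m and y of marker in the frame of case between -0.045 and 0.045 m and z of marker in the frame of case between 0 and 0.03 m and linear speed of marker below 0.03 m/s and contact force between marker and the fingers below 0.1 N), for 0.2 s.
3. the cover is slid shut over the marker while the canisters still stand on the mat (x of round_tin in the frame of mat between -0.115 and 0.115 m and y of round_tin in the frame of mat between -0.05 and 0.05 m and z of round_tin in the frame of mat between 0 and 0.012 m and angle between each of round_tin, square_tin's own z axis and vertical below 0.1 rad and x of square_tin in the frame of mat between -0.115 and 0.115 m and y of square_tin in the frame of mat between -0.05 and 0.05 m and z of square_tin in the frame of mat between 0 and 0.012 m and x of marker in the frame of case between -0.035 and 0.035 m and y of marker in the frame of case between -0.045 and 0.045 m and z of marker in the frame of case between 0 and 0.03 m and value of joint cover below 0.008 m), for 0.2 s.
At the end, for the whole second after the job is handed in: Round canister upright (within 0.1 rad) on the round pad and square canister upright on the square pad, each centred within 15 mm; the marker in the pen case; the cover shut to within 8 mm; all released and at rest (horizontal distance between round_tin and round_pad below 0.015 m and z of round_tin in the frame of round_pad between 0 and 0.01 m and angle between each of round_tin, square_tin's own z axis and vertical below 0.1 rad and linear speed of each of round_tin, square_tin, marker below 0.03 m/s and contact force between each of round_tin, square_tin and the fingers below 0.1 N and horizontal distance between square_tin and square_pad below 0.015 m and z of square_tin in the frame of square_pad between 0 and 0.01 m and x of marker in the frame of case between -0.035 and 0.035 m and y of marker in the frame of case between -0.045 and 0.045 m and z of marker in the frame of case between 0 and 0.03 m and value of joint cover below 0.008 m); the robot touches nothing.
It fails at once if a canister is tipped more than 35 degrees (angle between any of round_tin, square_tin's own z axis and vertical above 0.61 rad).
It also fails if it takes over 134 s, if anything falls off the work surface, if the arm or the gripper's body presses on something with over 40 N, if the wrist force passes 120 N, or if a joint passes its speed limit or range.

## Robot

A 6-joint arm with a two-finger parallel gripper is mounted at the origin on a cart in front of the work surface, level with it; the furniture and walls round the work are solid. World frame = base frame: x ahead of the robot, y to its left, z up, the work surface at z = 0. Lengths are in m, angles in rad, forces in N, time in s.
With the tool pointing down it reaches from about 0.35 to 0.775 m from the base axis. Payload 5.5 kg.
Tool frame: the origin (TCP) lies on the centre line of the jaws, within the pads' length; the fingertips stand 11 mm ahead of it and the grasp point (between the pads) lies 8 mm behind it (env.nose_length is the distance from the TCP to the fingertips, in m); x points along the fingers, z is the direction in which the jaws open and shut, and the axes are right-handed (so a half turn about x gives the same grasp; the last joint's range is limited). The gripper opens to 85 mm and grips with 20 to 120 N. Pads are 22 mm wide; open, the fingers measure 114 mm over their backs; the gripper's body (76 mm by 85 mm) begins 54 mm behind the grasp point. The pads swing forward as they close: fully open they stand 13 mm farther back than shut.
Start: joints at [-1.246, 0.313, 0.046, 1.304, 0, 1.431], TCP at [0.258, -0.514, 0.242] pointing down, gripper open.
Joint ranges: [-2.76, 2.76], [-0.86, 1.69], [-1.03, 1.26], [-2.2, 2.34], [-1.47, 1.5], [-3.14, 3.14]. Speed limits (rad/s): [2.57, 2.57, 3.14, 3.14, 3.14, 3.14].

## Interface

Orientations are given as a unit quaternion [w, x, y, z].
In Python, from workcell import env gives the robot as it stands. The module is installed in compiled form; this text tells all that it offers.
- The arm moves only by the tool step_arm, never from a script. Its argument "moves" is a list that holds one entry, the list of rows, each a list of 7 numbers: the turn, a rotation vector about the tool's x, y, z in rad, then the shift along the tool's x, y, z in m, then the opening, from 0 (shut) to 1 (fully open). In form: [[[rx, ry, rz, tx, ty, tz, grip], ...]]. A call has 1 to 12 rows; each row is the pose to reach, as a shift and turn from the pose measured when the call began, along the tool's axes at that moment; what a row does not reach only later rows make up. A row lasts 1/10 s, in which the tool goes at most 50 mm and 8.59 degrees, less where a joint would pass 70% of its speed; a pose out of reach is approached as far as the arm can. A call with a gripper value outside its range is refused whole. The fingers move at their own pace and stop on an object; "force" is the grip in N (left out, the last holds). Time passes only in rows, so rows that repeat a pose let the fingers close. It gives the time, the measured TCP pose, the force and the opening at its end, in the units of the state.
- env.get_state(): the state, without advancing time (a new reading comes with each control period).
- env.read_camera(name): name is "scene" or "top" or "wrist"; returns (picture, depth): 420x560x3 uint8, red, green, blue; 420x560 float32, m along the optical axis (not along the pixel's ray), 0 where there is no reading.
- env.get_calibration(name): a dict with "mtx" (3x3 intrinsics, pixels), "camera_from_world" (4x4, takes a point from world to camera coordinates); the wrist camera has in their place "T_tool_cam" (4x4, takes a point from camera to tool coordinates, whose origin is the TCP and whose axes are the tool frame's). Camera axes: x right, y down, z forward; pixel columns grow to the right and rows downward; lengths in m; the calibration is good to about 2 mm. A picture is of the moment at which its call begins: read the wrist's pose just before it. get_calibration takes no time and is no camera call.
- env.hand_in(): hands the job in, once; it reports no verdict.
Trained networks look in the newest picture that a camera, given by its name, has taken for a name from the list of things; names that differ only in an ending like _2 or _b are one class to them, and where a whole thing is asked for, a point or a joint stands for the part that bears it (a point fixed in the world has none). Each returns a list of dicts, best first, with "confidence" (0 to 1); they miss things now and then, are a little off and sometimes report something else, mostly with a low value. They report only what shows in the picture. A call takes as long as a camera call. They do not tell look-alikes from the thing itself.
- env.boxes_of(camera, thing): "uv" ([column, row] in pixels, amid what is visible of it).
- env.silhouettes(camera, thing): "mask" (420x560 bool, what is visible of it) and "uv" ([column, row] in pixels, amid what is visible of it).
The state is a dict: "clock": time; "joint_pos": joint angles; "qvel": joint speeds; "tau": joint torques, N m; "tcp_pos": TCP position; "orientation": TCP orientation; "wrist_force": force on the tool from outside, world axes, zero at the start; "ft_torque": the same for the moment, N m; "finger_gap": finger opening in m.
Only numpy, scipy, OpenCV 4.12 (cv2) and the standard library are available. Lean on these libraries where they do the work, as an engineer would, in place of code of your own. Each camera call takes 0.05 s, during which the arm holds its last target.

## Working session

There is one attempt and no reset: what is moved stays moved. The work goes in short steps, Python scripts to look and compute and a tool call to move; the robot and the scene stay as the last step left them, time stands still between calls to the robot, and variables do not carry over. Pictures are saved under pics/ and viewed, and the job is handed in when it is done.

Besides the shell and the picture viewer there is one more tool, called as name(argument=value, ...), one argument or row to a line, values as JSON. step_arm: Moves the arm, as the interface text tells. Its arguments: {"type":"object","properties":{"moves":{"type":"array","items":{"type":"array","items":{"type":"array","items":{"type":"number"}}}},"force":{"type":"number"}},"required":["moves"]}

```bash
mkdir -p pics
cat > h.py <<'E'
import numpy as np, cv2
from workcell import env
from scipy.spatial.transform import Rotation as R
def save(cam,fn):
    im,d=env.read_camera(cam); cv2.imwrite('pics/'+fn,im[:,:,::-1]); return im,d
def tool():
    s=env.get_state(); q=s['orientation']; T=np.eye(4); T[:3,:3]=R.from_quat([q[1],q[2],q[3],q[0]]).as_matrix(); T[:3,3]=s['tcp_pos']; return T
def cw(cam,T=None):
    c=env.get_calibration(cam)
    if cam=='wrist': return c['mtx'],(tool() if T is None else T)@c['T_tool_cam']
    return c['mtx'],np.linalg.inv(c['camera_from_world'])
def pts(cam,d,T=None):
    K,M=cw(cam,T); v,u=np.mgrid[:420,:560]
    P=np.stack([(u-K[0,2])/K[0,0]*d,(v-K[1,2])/K[1,1]*d,d],-1)
    return P@M[:3,:3].T+M[:3,3]
def st():
    s=env.get_state(); print('t',round(s['clock'],2),'tcp',np.round(s['tcp_pos'],4),'q',np.round(s['orientation'],4),'gap',round(s['finger_gap'],4),'F',np.round(s['wrist_force'],1),'j',np.round(s['joint_pos'],2))
    return s
def rel(p,yaw_z=None):
    """shift in tool axes to world TCP p"""
    T=tool(); return np.round(T[:3,:3].T@(np.array(p)-T[:3,3]),4)
E
python3 - <<'E'
from h import *
st(); print(tool().round(3), env.nose_length)
for c in ['scene','top']:
    im,d=save(c,c+'0.png'); P=pts(c,d)
    for n in ['round_tin','square_tin','marker','round_pad','square_pad','mat','case','cover_bar']:
        for r in env.silhouettes(c,n):
            m=r['mask']&(d>0); q=P[m]
            if len(q)==0: continue
            print(c,n,round(r['confidence'],2),np.round(r['uv']),m.sum(),'med',np.median(q,0).round(3),'lo',np.percentile(q,2,axis=0).round(3),'hi',np.percentile(q,98,axis=0).round(3))
st()
E
```

```text
t 0.0 tcp [ 0.2576 -0.5135  0.2414] q [ 0.6012  0.3718  0.6022 -0.371 ] gap 0.0854 F [ 0.8 -0.3  0. ] j [-1.25  0.31  0.04  1.3  -0.    1.43]
[[-0.001  0.894  0.448  0.258]
 [ 0.002  0.448 -0.894 -0.514]
 [-1.     0.    -0.002  0.241]
 [ 0.     0.     0.     1.   ]] 0.011
scene round_tin 0.55 [302. 199.] 1369 med [ 0.499 -0.03   0.105] lo [ 0.474 -0.083  0.018] hi [ 0.554 -0.002  0.128]
scene square_tin 0.74 [135. 246.] 1592 med [0.649 0.4   0.077] lo [ 0.619  0.348 -0.   ] hi [0.714 0.443 0.093]
scene square_tin 0.59 [357. 167.] 308 med [ 0.536 -0.268  0.043] lo [ 0.495 -0.308  0.039] hi [ 0.568 -0.238  0.048]
scene square_tin 0.57 [188. 214.] 1295 med [0.665 0.236 0.077] lo [0.637 0.185 0.004] hi [0.724 0.277 0.093]
scene square_tin 0.56 [271. 223.] 1371 med [0.493 0.089 0.094] lo [0.468 0.04  0.023] hi [0.548 0.12  0.108]
scene marker 0.72 [273. 244.] 433 med [0.47  0.108 0.015] lo [ 0.452  0.023 -0.001] hi [0.558 0.133 0.019]
scene round_pad 0.69 [304. 221.] 118 med [ 0.48  -0.019  0.014] lo [ 0.464 -0.08   0.01 ] hi [0.547 0.005 0.019]
scene round_pad 0.4 [270. 243.] 483 med [0.
[... 1226 characters left out ...]
 hi [0.573 0.004 0.021]
top round_pad 0.21 [192. 228.] 4427 med [0.484 0.27  0.005] lo [0.376 0.213 0.001] hi [0.594 0.328 0.009]
top square_pad 0.96 [282. 237.] 809 med [0.476 0.069 0.017] lo [0.451 0.015 0.001] hi [0.565 0.129 0.098]
top mat 0.58 [192. 233.] 4489 med [0.485 0.271 0.005] lo [0.375 0.214 0.001] hi [0.596 0.328 0.009]
top case 0.9 [417. 232.] 3731 med [ 0.475 -0.262  0.047] lo [ 0.382 -0.318  0.006] hi [ 0.566 -0.209  0.063]
top cover_bar 0.8 [419. 229.] 2569 med [ 0.476 -0.268  0.047] lo [ 0.389 -0.31   0.043] hi [ 0.566 -0.225  0.064]
t 0.9 tcp [ 0.2577 -0.5141  0.2423] q [ 0.6018  0.3714  0.6017 -0.3714] gap 0.0852 F [ 0.4  0.  -0.2] j [-1.25  0.31  0.05  1.3  -0.    1.43]
```

Run:
```python
import cv2
a=cv2.imread('pics/top0.png'); 
b=cv2.resize(a[90:330,90:490],None,fx=2,fy=2,interpolation=cv2.INTER_CUBIC); cv2.imwrite('pics/top0z.png',b)
```

```text
(no output)
```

View pics/top0z.png

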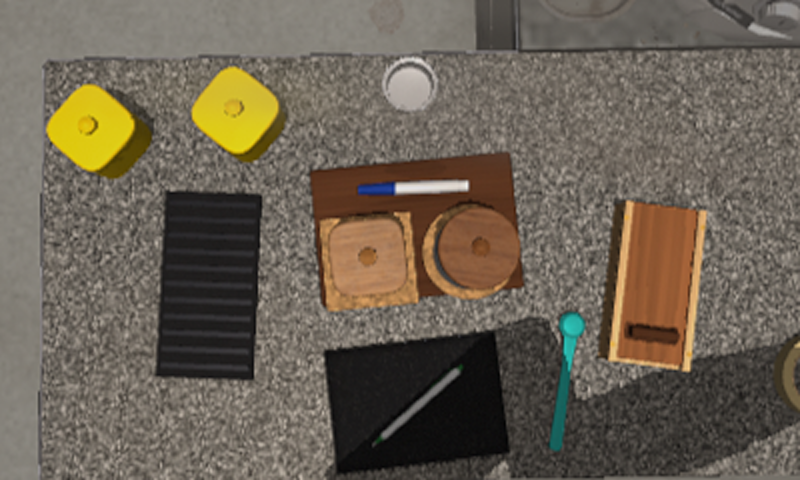

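View pics/scene0.png

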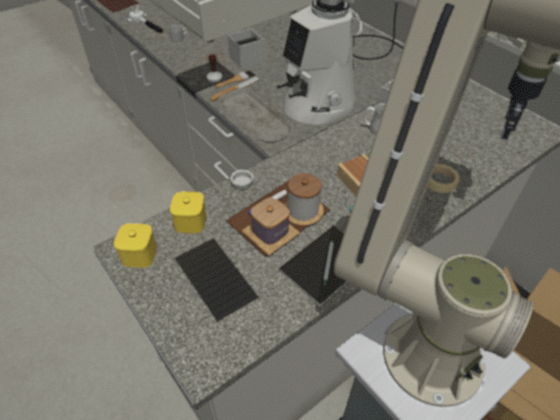

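The top view shows the mat on the left, at zoomed pixel (210,285), with its x axis along the image's vertical. The square tin's knob is at (367,257) and the round tin's at (480,246). The marker is at (413,187), the case at (655,290) and its bar at (652,333). The two yellow tins are look-alikes, so I'll leave them alone. Next I'll measure the poses.

```bash
cat > m.py <<'E'
from h import *
def rect(q):
    r=cv2.minAreaRect((q[:,:2]*1000).astype(np.float32)); return np.round(r[0],1),np.round(r[1],1),round(r[2],1)
im,d=save('top','top1.png'); P=pts('top',d)
def best(n,uv):
    L=env.silhouettes('top',n); L=[r for r in L if np.hypot(*(np.array(r['uv'])-uv))<25]
    return L[0]['mask']&(d>0) if L else None
for n,uv in [('mat',(192,233)),('case',(417,232)),('marker',(296,184))]:
    m=best(n,uv)
    if m is None: print(n,'none'); continue
    m=cv2.erode(m.astype(np.uint8),np.ones((2,2)))>0
    print(n,rect(P[m]))
    if n=='marker': print(P[m].mean(0))
def at(x0,x1,y0,y1,z0,z1): 
    return P[(d>0)&(P[...,0]>x0)&(P[...,0]<x1)&(P[...,1]>y0)&(P[...,1]<y1)&(P[...,2]>z0)&(P[...,2]<z1)]
for nm,a in [('roundknob',(.47,.57,-.1,.0,.128,.15)),('squareknob',(.46,.56,.03,.12,.108,.125)),('bar',(.36,.6,-.32,-.2,.056,.075)),('roundlid',(.46,.58,-.1,.0,.112,.125)),('squarelid',(.46,.56,.02,.13,.092,.105)),('case rails',(.35,.6,-.33,-.2,.0465,.052)),('cover',(.35,.6,-.33,-.2,.0415,.0465))]:
    q=at(*a)
    if len(q): print(nm,len(q),'rect',rect(q),'mean',q.mean(0).round(4))
E
python3 m.py
```

```text
mat (array([484. , 270.5]), array([117.8, 227.2]), 86.7)
case (array([ 472. , -275.8]), array([119.2, 188.8]), 81.3)
marker (array([597.3,  14.3]), array([ 11.7, 124.2]), 1.9)
[0.59704332 0.01467538 0.02773306]
roundknob 66 rect (array([518.1, -49.6]), array([17.7, 17.6]), 89.5) mean [ 0.5182 -0.0492  0.1341]
squareknob 60 rect (array([512.5,  74.4]), array([17.8, 17.8]), 88.9) mean [0.5116 0.074  0.1137]
bar 134 rect (array([ 437.8, -273.3]), array([ 68.1, 141.7]), 30.7) mean [ 0.4197 -0.2576  0.063 ]
roundlid 1277 rect (array([519.2, -49.3]), array([88.6, 88.7]), 88.9) mean [ 0.5183 -0.0489  0.1195]
squarelid 1302 rect (array([511.6,  73.6]), array([86.4, 86.1]), 5.0) mean [0.5112 0.0736 0.0994]
case rails 1673 rect (array([ 474.9, -266.1]), array([ 99.1, 189.8]), 81.5) mean [ 0.4782 -0.2671  0.0485]
cover 1250 rect (array([ 475.5, -262.7]), array([ 89.9, 189.9]), 81.4) mean [ 0.4794 -0.2668  0.0451]
```

step_arm(
  moves=[
    [[-1.107,0,0,-0.01,0.4905,-0.412,0.6],[-1.107,0,0,-0.01,0.4905,-0.412,0.6],[-1.107,0,0,-0.01,0.4905,-0.412,0.6],[-1.107,0,0,-0.01,0.4905,-0.412,0.6],[-1.107,0,0,-0.01,0.4905,-0.412,0.6],[-1.107,0,0,-0.01,0.4905,-0.412,0.6],[-1.107,0,0,-0.01,0.4905,-0.412,0.6],[-1.107,0,0,-0.01,0.4905,-0.412,0.6],[-1.107,0,0,-0.01,0.4905,-0.412,0.6],[-1.107,0,0,-0.01,0.4905,-0.412,0.6],[-1.107,0,0,-0.01,0.4905,-0.412,0.6],[-1.107,0,0,-0.01,0.4905,-0.412,0.6]],
  ],
)

```text
clock: 2.3
tcp_pos: [0.496, 0.0389, 0.252]
orientation: [0.707, -0.001, 0.707, 0.0]
wrist_force: [1.7, -0.7, -0.4]
finger_gap: 0.0513
```

```bash
cat >> h.py <<'E'
def go(p,yaw):
    """rotvec+shift in tool axes to TCP p, tool down, jaw (tool z) at yaw deg"""
    T=tool(); a=np.radians(yaw); z=np.array([np.cos(a),np.sin(a),0]); x=np.array([0,0,-1.]); y=np.cross(z,x)
    Rt=np.stack([x,y,z],1); rv=R.from_matrix(T[:3,:3].T@Rt).as_rotvec()
    print('go',p,yaw,'->',np.round(rv,3),np.round(T[:3,:3].T@(np.array(p)-T[:3,3]),4))
E
python3 -c "
from h import *
st(); go([.512,.074,.16],0); go([.512,.074,.112],0)"
```

```text
t 2.3 tcp [0.496  0.0389 0.252 ] q [ 7.075e-01 -5.000e-04  7.067e-01  3.000e-04] gap 0.0513 F [ 1.7 -0.7 -0.4] j [-0.08  0.16 -0.13  1.28 -0.    1.49]
go [0.512, 0.074, 0.16] 0 -> [0.001 0.001 0.   ] [0.092  0.0351 0.016 ]
go [0.512, 0.074, 0.112] 0 -> [0.001 0.001 0.   ] [0.14   0.0351 0.0159]
```

step_arm(
  moves=[
    [[0,0,0,0.04,0.035,0.016,0.6],[0,0,0,0.07,0.035,0.016,0.6],[0,0,0,0.1,0.035,0.016,0.6],[0,0,0,0.125,0.035,0.016,0.6],[0,0,0,0.14,0.035,0.016,0.6],[0,0,0,0.14,0.035,0.016,0.6],[0,0,0,0.14,0.035,0.016,0.0],[0,0,0,0.14,0.035,0.016,0.0],[0,0,0,0.14,0.035,0.016,0.0],[0,0,0,0.14,0.035,0.016,0.0],[0,0,0,0.14,0.035,0.016,0.0],[0,0,0,0.14,0.035,0.016,0.0]],
  ],
  force=60,
)

```text
clock: 3.5
tcp_pos: [0.5126, 0.0739, 0.1134]
orientation: [0.708, -0.001, 0.706, 0.0]
wrist_force: [-2.9, 0.3, 5.9]
finger_gap: 0.0153
```

```bash
python3 -c "
from h import *
st(); go([.42,.273,.25],0); go([.422,.274,.1],0)"
```

```text
t 3.5 tcp [0.5126 0.0739 0.1134] q [ 7.082e-01 -5.000e-04  7.061e-01  3.000e-04] gap 0.0153 F [-2.9  0.3  5.9] j [-0.01  0.28 -0.33  0.96 -0.    1.56]
go [0.42, 0.273, 0.25] 0 -> [0.001 0.003 0.   ] [-0.1369  0.1992 -0.092 ]
go [0.422, 0.274, 0.1] 0 -> [0.001 0.003 0.   ] [ 0.0131  0.2003 -0.0904]
```

```bash
python3 -c "
from h import *
save('wrist','w1.png'); save('scene','s1.png'); st()
a=cv2.imread('pics/s1.png'); cv2.imwrite('pics/s1z.png',cv2.resize(a[150:290,180:380],None,fx=3.5,fy=3.5))"
```

```text
t 3.6 tcp [0.5126 0.0739 0.1134] q [ 7.081e-01 -5.000e-04  7.061e-01  3.000e-04] gap 0.0154 F [-2.6  0.3  6. ] j [-0.01  0.28 -0.33  0.96 -0.    1.56]
```

View pics/w1.png

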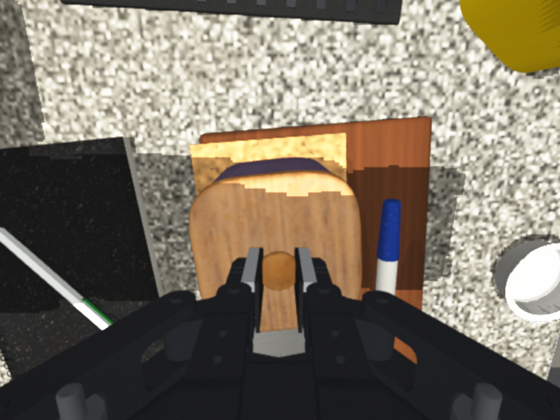

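View pics/s1z.png

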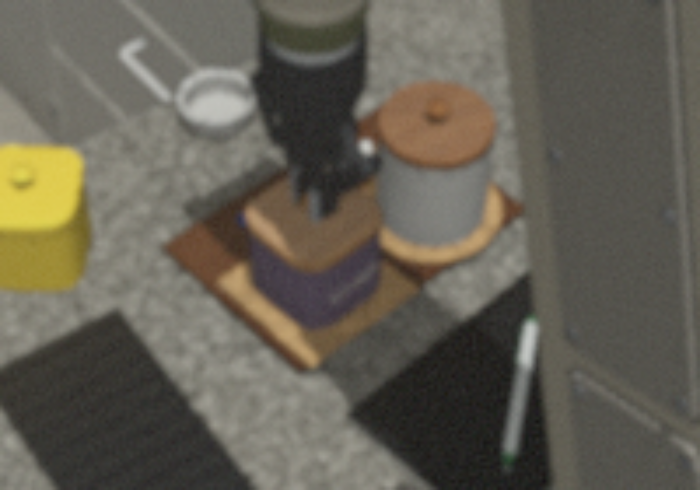

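step_arm(
  moves=[
    [[0,0,0,-0.02,0,0,0.0],[0,0,0,-0.05,0,0,0.0],[0,0,0,-0.06,0.03,-0.014,0.0],[0,0,0,-0.06,0.065,-0.03,0.0],[0,0,0,-0.06,0.1,-0.045,0.0],[0,0,0,-0.06,0.135,-0.061,0.0],[0,0,0,-0.06,0.17,-0.077,0.0],[0,0,0,-0.06,0.2,-0.09,0.0],[0,0,0,-0.06,0.2,-0.09,0.0],[0,0,0,-0.06,0.2,-0.09,0.0]],
  ],
)

```text
clock: 4.6
tcp_pos: [0.4219, 0.2742, 0.1731]
orientation: [0.708, -0.001, 0.706, 0.001]
wrist_force: [0.4, 0.2, -2.6]
finger_gap: 0.0149
```

```bash
python3 -c "
from h import *
st(); go([.4225,.274,.103],0)
save('wrist','w2.png');save('scene','s2.png')
a=cv2.imread('pics/s2.png'); cv2.imwrite('pics/s2z.png',cv2.resize(a[150:310,150:350],None,fx=3,fy=3))"
```

```text
t 4.6 tcp [0.4219 0.2742 0.1731] q [ 0.7083 -0.0014  0.7059  0.0008] gap 0.0149 F [ 0.4  0.2 -2.6] j [ 0.42  0.21 -0.27  1.09 -0.    1.99]
go [0.4225, 0.274, 0.103] 0 -> [0.003 0.003 0.001] [ 0.0701 -0.0001  0.0004]
```

View pics/s2z.png

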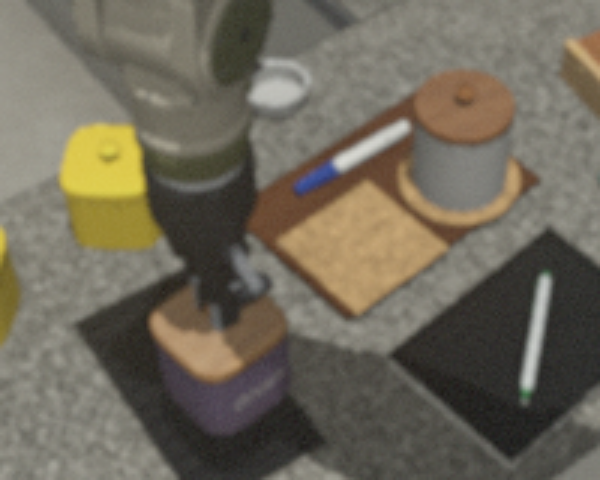

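View pics/w2.png

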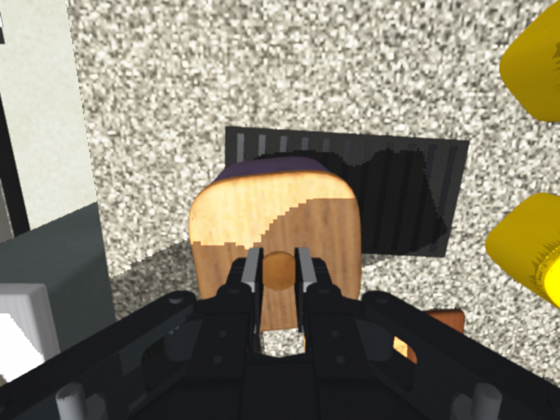

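The square tin is held upright over the near half of the mat, and the square pad and marker are now uncovered. I'll lower it and release.

step_arm(
  moves=[
    [[0,0,0,0.03,0,0,0],[0,0,0,0.055,0,0,0],[0,0,0,0.066,0,0,0],[0,0,0,0.07,0,0,0],[0,0,0,0.0705,0,0,0],[0,0,0,0.0705,0,0,0.5],[0,0,0,0.0705,0,0,0.5],[0,0,0,0.0705,0,0,0.5],[0,0,0,0.05,0,0,0.5],[0,0,0,0.02,0,0,0.5],[0,0,0,-0.02,0,0,0.5]],
  ],
)

```text
clock: 5.8
tcp_pos: [0.4215, 0.2729, 0.1932]
orientation: [0.707, -0.001, 0.707, -0.0]
wrist_force: [0.6, 0.6, -0.1]
finger_gap: 0.0429
```

```bash
python3 -c "
from h import *
st(); go([.5185,-.049,.19],0)"
```

```text
t 5.8 tcp [0.4215 0.2729 0.1932] q [ 7.074e-01 -9.000e-04  7.068e-01 -3.000e-04] gap 0.0429 F [ 0.6  0.6 -0.1] j [ 0.42  0.19 -0.23  1.14 -0.    1.99]
go [0.5185, -0.049, 0.19] 0 -> [0.001 0.001 0.002] [ 0.0039 -0.3219  0.0968]
```

step_arm(
  moves=[
    [[0,0,0,0,-0.322,0.097,0.5],[0,0,0,0,-0.322,0.097,0.5],[0,0,0,0,-0.322,0.097,0.5],[0,0,0,0,-0.322,0.097,0.5],[0,0,0,0,-0.322,0.097,0.5],[0,0,0,0,-0.322,0.097,0.5],[0,0,0,0,-0.322,0.097,0.5],[0,0,0,0,-0.322,0.097,0.5],[0,0,0,0,-0.322,0.097,0.5]],
  ],
)

```text
clock: 6.7
tcp_pos: [0.5189, -0.0497, 0.1942]
orientation: [0.708, -0.0, 0.707, -0.001]
wrist_force: [0.3, 0.5, 0.1]
finger_gap: 0.0427
```

```bash
python3 -c "
from h import *
st(); go([.5185,-.049,.133],0); save('top','t2.png'); a=cv2.imread('pics/t2.png');cv2.imwrite('pics/t2z.png',cv2.resize(a[90:330,90:490],None,fx=2,fy=2,interpolation=cv2.INTER_CUBIC))"
```

```text
t 6.7 tcp [ 0.5189 -0.0497  0.1942] q [ 7.075e-01 -1.000e-04  7.067e-01 -9.000e-04] gap 0.0427 F [0.3 0.5 0.1] j [-0.25  0.23 -0.19  1.15 -0.    1.32]
go [0.5185, -0.049, 0.133] 0 -> [-0.001  0.001  0.001] [ 0.0612  0.0008 -0.0004]
```

View pics/t2z.png

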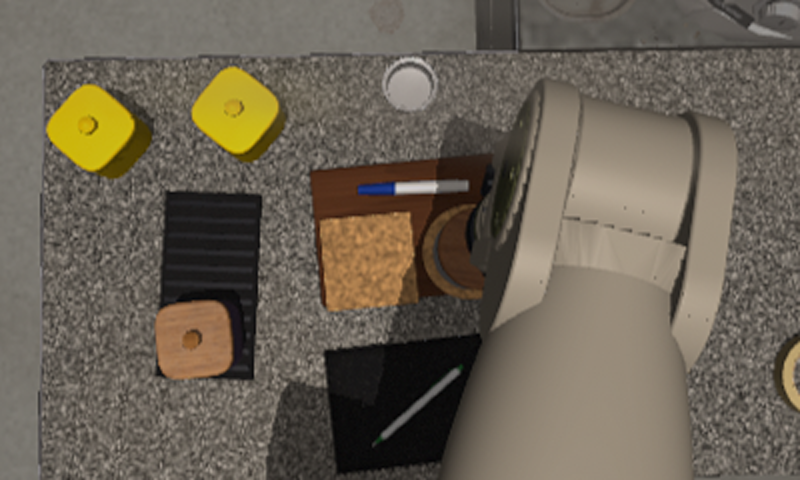

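The square tin stands on the near half of the mat, with its knob at (192,340). Next I'll grasp the round tin.

step_arm(
  moves=[
    [[0,0,0,0.03,0.001,0,0.5],[0,0,0,0.05,0.001,0,0.5],[0,0,0,0.061,0.001,0,0.5],[0,0,0,0.061,0.001,0,0.5],[0,0,0,0.061,0.001,0,0.0],[0,0,0,0.061,0.001,0,0.0],[0,0,0,0.061,0.001,0,0.0],[0,0,0,0.061,0.001,0,0.0],[0,0,0,0.061,0.001,0,0.0],[0,0,0,0.05,0.001,0,0.0],[0,0,0,0.03,0.001,0,0.0],[0,0,0,0.0,0.001,0,0.0]],
  ],
)

```text
clock: 7.95
tcp_pos: [0.5173, -0.0476, 0.1936]
orientation: [0.706, -0.0, 0.708, -0.0]
wrist_force: [1.0, 0.3, -3.2]
finger_gap: 0.0148
```

```bash
python3 -c "
from h import *
st(); go([.546,.267,.20],0); print(pts)"
```

```text
t 7.95 tcp [ 0.5173 -0.0476  0.1936] q [ 7.062e-01 -2.000e-04  7.080e-01 -1.000e-04] gap 0.0148 F [ 1.   0.3 -3.2] j [-0.25  0.23 -0.19  1.16 -0.    1.32]
go [0.546, 0.267, 0.2] 0 -> [ 0.    -0.003  0.   ] [-0.0066  0.3146  0.0287]
<function pts at 0x7f8443d58b80>
```

step_arm(
  moves=[
    [[0,0,0,-0.005,0.315,0.029,0.0],[0,0,0,-0.005,0.315,0.029,0.0],[0,0,0,-0.005,0.315,0.029,0.0],[0,0,0,-0.005,0.315,0.029,0.0],[0,0,0,-0.005,0.315,0.029,0.0],[0,0,0,-0.005,0.315,0.029,0.0],[0,0,0,-0.005,0.315,0.029,0.0],[0,0,0,-0.005,0.315,0.029,0.0],[0,0,0,-0.005,0.315,0.029,0.0]],
  ],
)

```text
clock: 8.85
tcp_pos: [0.5461, 0.2671, 0.1983]
orientation: [0.706, -0.001, 0.708, -0.0]
wrist_force: [-0.4, 0.5, -2.3]
finger_gap: 0.0149
```

```bash
python3 -c "
from h import *
st(); go([.546,.267,.122],0); save('wrist','w3.png')"
```

```text
t 8.85 tcp [0.5461 0.2671 0.1983] q [ 7.060e-01 -7.000e-04  7.082e-01 -3.000e-04] gap 0.0149 F [-0.4  0.5 -2.3] j [ 0.32  0.39  0.06  1.24 -0.    1.89]
go [0.546, 0.267, 0.122] 0 -> [ 0.001 -0.003  0.001] [0.0763 0.     0.0001]
```

View pics/w3.png

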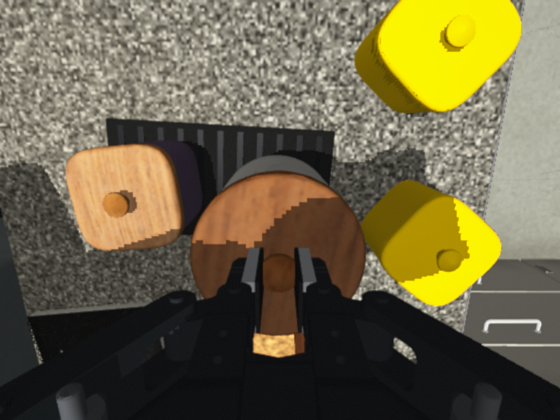

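The round tin is held over the far half of the mat. It clears both the square tin, whose knob is at (117,204), and the yellow tins. I'll lower it now.

step_arm(
  moves=[
    [[0,0,0,0.03,0,0,0],[0,0,0,0.06,0,0,0],[0,0,0,0.072,0,0,0],[0,0,0,0.0755,0,0,0],[0,0,0,0.0765,0,0,0],[0,0,0,0.0765,0,0,0.5],[0,0,0,0.0765,0,0,0.5],[0,0,0,0.0765,0,0,0.5],[0,0,0,0.05,0,0,0.5],[0,0,0,0.02,0,0,0.5],[0,0,0,-0.02,0,0,0.5]],
  ],
)

```text
clock: 10.0
tcp_pos: [0.5454, 0.266, 0.218]
orientation: [0.705, -0.001, 0.709, -0.001]
wrist_force: [1.0, 0.2, -0.0]
finger_gap: 0.0427
```

```bash
python3 -c "
from h import *
st(); go([.4197,-.2576,.15],-8)"
```

```text
t 10.0 tcp [0.5454 0.266  0.218 ] q [ 7.049e-01 -5.000e-04  7.093e-01 -1.100e-03] gap 0.0427 F [ 1.   0.2 -0. ] j [ 0.32  0.39  0.09  1.28 -0.    1.89]
go [0.4197, -0.2576, 0.15] -8 -> [ 0.139 -0.006  0.003] [ 0.0699 -0.5235 -0.1249]
```

step_arm(
  moves=[
    [[0.139,0,0,0.02,-0.523,-0.125,0.5],[0.139,0,0,0.02,-0.523,-0.125,0.5],[0.139,0,0,0.02,-0.523,-0.125,0.5],[0.139,0,0,0.02,-0.523,-0.125,0.5],[0.139,0,0,0.02,-0.523,-0.125,0.5],[0.139,0,0,0.02,-0.523,-0.125,0.5],[0.139,0,0,0.02,-0.523,-0.125,0.5],[0.139,0,0,0.02,-0.523,-0.125,0.5],[0.139,0,0,0.02,-0.523,-0.125,0.5],[0.139,0,0,0.02,-0.523,-0.125,0.5],[0.139,0,0,0.02,-0.523,-0.125,0.5],[0.139,0,0,0.02,-0.523,-0.125,0.5]],
  ],
)

```text
clock: 11.2
tcp_pos: [0.4191, -0.2617, 0.2001]
orientation: [0.703, 0.05, 0.707, -0.053]
wrist_force: [0.3, 1.4, 0.6]
finger_gap: 0.0428
```

```bash
cat > m2.py <<'E'
from h import *
def rect(q):
    r=cv2.minAreaRect((q[:,:2]*1000).astype(np.float32)); return np.round(r[0],1),np.round(r[1],1),round(r[2],1)
import sys
tag=sys.argv[1]
im,d=save('top','top%s.png'%tag); P=pts('top',d)
for n in ['round_pad','square_pad','marker','mat']:
    for r in env.silhouettes('top',n)[:3]:
        m=r['mask']&(d>0); m=cv2.erode(m.astype(np.uint8),np.ones((2,2)))>0
        q=P[m]
        if len(q)>20: print(n,round(r['confidence'],2),len(q),rect(q),'mean',q.mean(0).round(4))
def at(x0,x1,y0,y1,z0,z1): 
    return P[(d>0)&(P[...,0]>x0)&(P[...,0]<x1)&(P[...,1]>y0)&(P[...,1]<y1)&(P[...,2]>z0)&(P[...,2]<z1)]
for nm,a in [('Rknob mat',(.47,.6,.2,.33,.115,.14)),('Sknob mat',(.36,.5,.2,.33,.097,.115)),('Rlid',(.47,.6,.2,.33,.1,.115)),('Slid',(.36,.48,.2,.33,.078,.095))]:
    q=at(*a)
    if len(q)>4: print(nm,len(q),rect(q),q.mean(0).round(4))
T=tool(); im,d=save('wrist','w%s.png'%tag); P=pts('wrist',d,T)
np.savez('w%s.npz'%tag,P=P,d=d,im=im)
for nm,a in [('bar',(.36,.7,-.33,-.2,.057,.068)),('caserails',(.36,.6,-.34,-.19,.0465,.053))]:
    q=at(*a)
    if len(q)>4: print(nm,len(q),rect(q),q.mean(0).round(4))
st()
E
python3 m2.py A
```

```text
round_pad 0.71 1624 (array([518.5, -50.6]), array([110.3, 110.3]), 88.8) mean [ 0.5182 -0.0516  0.0176]
square_pad 0.71 1988 (array([508.3,  72.2]), array([111. , 109.9]), 4.8) mean [0.5086 0.0722 0.0174]
marker 0.65 236 (array([596.9,  16.9]), array([ 13.3, 128.8]), 1.3) mean [0.5972 0.0151 0.0275]
marker 0.61 1388 (array([543.9, 259.9]), array([87. , 84.7]), 62.5) mean [0.5421 0.2545 0.1013]
mat 0.77 1347 (array([484. , 270.5]), array([118.9, 227.1]), 86.9) mean [0.4843 0.2526 0.0059]
Rknob mat 61 (array([545.3, 260.8]), array([18. , 17.3]), 45.7) [0.5453 0.2604 0.1219]
Sknob mat 61 (array([422.9, 272.3]), array([18.3, 17.8]), 90.0) [0.4225 0.2724 0.1017]
Rlid 1254 (array([545.3, 261. ]), array([89.8, 90.7]), 66.9) [0.5451 0.2603 0.1071]
Slid 1304 (array([422.5, 273.2]), array([86.1, 87.4]), 5.7) [0.4227 0.2716 0.087 ]
bar 784 (array([ 416. , -256.3]), array([54.9, 11.9]), 82.3) [ 0.4166 -0.2558  0.061 ]
caserails 4164 (array([ 472.8, -265.4]), array([ 96.5, 190.2]), 81.6) [ 0.4734 -0.2609  0.0489]
t 11.5 tcp [ 0.4202 -0.2557  0.2001] q [ 0.7034  0.0478  0.7075 -0.0496] gap 0.0426 F [ 0.5 -0.1  0.1] j [-0.71  0.17 -0.24  1.16 -0.01  1.  ]
```

View pics/wA.png

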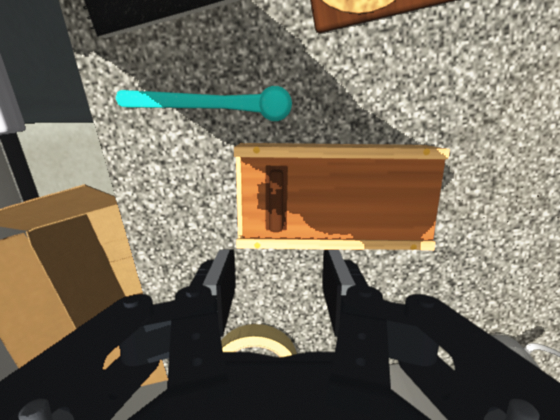

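View pics/topA.png

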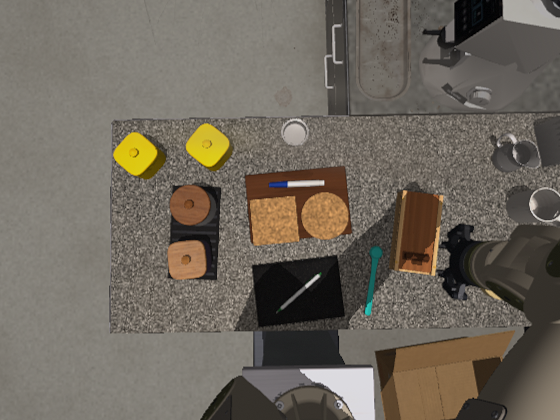

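The wrist view shows the cover nearly shut, with its bar at (277,198). Both tins stand on the mat. Next I'll grip the bar.

step_arm(
  moves=[
    [[0,0,0,0.045,0,-0.003,0.5],[0,0,0,0.09,0,-0.003,0.5],[0,0,0,0.12,0,-0.003,0.5],[0,0,0,0.135,0,-0.003,0.5],[0,0,0,0.1405,0,-0.003,0.5],[0,0,0,0.1405,0,-0.003,0.0],[0,0,0,0.1405,0,-0.003,0.0],[0,0,0,0.1405,0,-0.003,0.0],[0,0,0,0.1405,0,-0.003,0.0],[0,0,0,0.1405,0,-0.003,0.0]],
  ],
  force=25,
)

```text
clock: 12.5
tcp_pos: [0.4174, -0.2558, 0.0608]
orientation: [0.704, 0.048, 0.707, -0.05]
wrist_force: [1.4, 3.4, 5.1]
finger_gap: 0.0109
```

```bash
python3 -c "
from h import *
st(); print(tool().round(3)); c=np.array([.4740,-.2657]); e=np.array([np.cos(np.radians(-8)),np.sin(np.radians(-8))]); print((tool()[:2,3]-c)@e)
p=tool()[:3,3]; go([p[0]+.166*e[0],p[1]+.166*e[1],.0595],-8)"
```

```text
t 12.5 tcp [ 0.4174 -0.2558  0.0608] q [ 0.7042  0.0476  0.7066 -0.0497] gap 0.0109 F [1.4 3.4 5.1] j [-0.71  0.29 -0.47  0.82 -0.    1.  ]
[[-0.004  0.137  0.991  0.417]
 [-0.003  0.991 -0.137 -0.256]
 [-1.    -0.003 -0.003  0.061]
 [ 0.     0.     0.     1.   ]]
-0.05746966347201341
go [np.float64(0.581740736233766), np.float64(-0.2789074784588412), 0.0595] -8 -> [ 0.002 -0.003  0.003] [ 0.0008 -0.0003  0.166 ]
```

step_arm(
  moves=[
    [[0,0,0,0,0,0.02,0],[0,0,0,0,0,0.04,0],[0,0,0,0,0,0.06,0],[0,0,0,0,0,0.08,0],[0,0,0,0,0,0.1,0],[0,0,0,0,0,0.12,0],[0,0,0,0,0,0.14,0],[0,0,0,0,0,0.155,0],[0,0,0,0,0,0.167,0],[0,0,0,0,0,0.167,0],[0,0,0,0,0,0.167,0]],
  ],
)

```text
clock: 13.6
tcp_pos: [0.5822, -0.2802, 0.0609]
orientation: [0.704, 0.047, 0.707, -0.051]
wrist_force: [-3.3, -2.2, 4.3]
finger_gap: 0.0109
```

```bash
python3 -c "
from h import *
st(); go([.597,.016,.15],0)"
```

```text
t 13.6 tcp [ 0.5822 -0.2802  0.0609] q [ 0.7038  0.047   0.707  -0.0511] gap 0.0109 F [-3.3 -2.2  4.3] j [-0.57  0.55 -0.04  0.98 -0.01  1.14]
go [0.597, 0.016, 0.15] 0 -> [-0.139 -0.005  0.006] [-0.0908  0.2949 -0.0268]
```

step_arm(
  moves=[
    [[0,0,0,0,0,0,0.4],[0,0,0,0,0,0,0.4],[0,0,0,0,0,0,0.4],[0,0,0,-0.03,0,0,0.4],[0,0,0,-0.08,0,0,0.4],[0,0,0,-0.12,0,0,0.4],[0,0,0,-0.14,0,-0.07,0.4],[0,0,0,-0.15,0,-0.1,0.4],[0,0,0,-0.15,0,-0.1,0.4]],
  ],
)

```text
clock: 14.5
tcp_pos: [0.4801, -0.2642, 0.2132]
orientation: [0.703, 0.047, 0.707, -0.051]
wrist_force: [1.1, 0.2, -0.2]
finger_gap: 0.0342
```

```bash
python3 m2.py B; python3 -c "
from h import *
go([.597,.016,.15],1.5)"
```

```text
round_pad 0.85 1596 (array([518.4, -50.8]), array([105.6, 110.1]), 88.9) mean [ 0.5178 -0.051   0.0176]
round_pad 0.39 1196 (array([484.6, 269.6]), array([118.7, 227.3]), 86.0) mean [0.4802 0.2537 0.0058]
round_pad 0.19 2508 (array([ 640. , -301.1]), array([ 99.9, 184.6]), 81.0) mean [ 0.6414 -0.2925  0.0469]
square_pad 0.76 1955 (array([508.7,  72.5]), array([109.1, 109.5]), 4.4) mean [0.5084 0.0724 0.0175]
square_pad 0.57 1664 (array([518.3, -50.3]), array([114. , 108.4]), 69.1) mean [ 0.5185 -0.0509  0.0176]
marker 0.61 289 (array([597.1,  14.7]), array([ 17.2, 133.1]), 3.1) mean [0.5974 0.0124 0.0268]
marker 0.17 2530 (array([ 640.2, -300.6]), array([ 99.9, 184.6]), 81.7) mean [ 0.6403 -0.2915  0.0471]
mat 0.87 1343 (array([485.2, 269.8]), array([117.9, 230. ]), 86.8) mean [0.485  0.2536 0.0061]
mat 0.24 2558 (array([ 640.9, -300.3]), array([101. , 185.9]), 81.3) mean [ 0.6412 -0.292   0.0471]
Rknob mat 61 (array([545.3, 260.6]), array([17.2, 17.2]), 45.9) [0.5453 0.2605 0.1218]
Sknob mat 64 (array([423. , 272.4]), array([18.4, 17.9]), 88.6) [0.4226 0.2723 0.1014]
Rlid 1256 (array([545.4, 261.4]), array([91. , 90.1]), 75.3) [0.545  0.2602 0.1071]
Slid 1306 (array([422.7, 272.4]), array([86.1, 86.4]), 5.7) [0.4226 0.2715 0.087 ]
bar 778 (array([ 581.5, -281.5]), array([56. , 12.5]), 81.8) [ 0.5807 -0.2802  0.0608]
caserails 4005 (array([ 484.4, -267.2]), array([ 96.5, 214. ]), 81.5) [ 0.4774 -0.2618  0.0489]
t 14.8 tcp [ 0.4848 -0.2658  0.2106] q [ 0.7037  0.0469  0.7071 -0.0508] gap 0.0341 F [ 0.2 -0.   0.5] j [-0.64  0.28 -0.07  1.22 -0.01  1.07]
go [0.597, 0.016, 0.15] 1.5 -> [-0.164 -0.005  0.005] [0.0586 0.2949 0.0725]
```

View pics/wB.png

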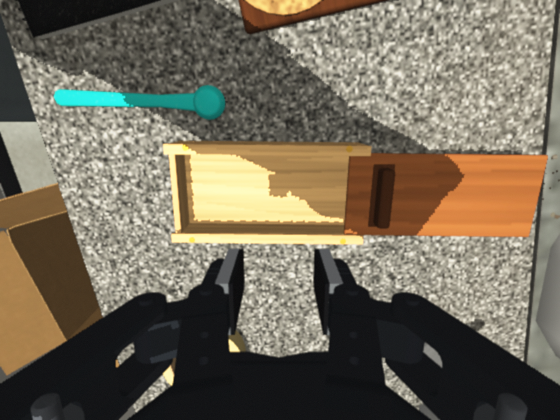

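The cover is open, with the bar at (383,197) and the case empty. Now to the marker.

step_arm(
  moves=[
    [[-0.164,0,0,0.03,0.295,0.0725,0.4],[-0.164,0,0,0.05,0.295,0.0725,0.4],[-0.164,0,0,0.06,0.295,0.0725,0.4],[-0.164,0,0,0.06,0.295,0.0725,0.4],[-0.164,0,0,0.06,0.295,0.0725,0.4],[-0.164,0,0,0.06,0.295,0.0725,0.4],[-0.164,0,0,0.06,0.295,0.0725,0.4],[-0.164,0,0,0.06,0.295,0.0725,0.4],[-0.164,0,0,0.06,0.295,0.0725,0.4]],
  ],
)

```text
clock: 15.7
tcp_pos: [0.597, 0.0157, 0.148]
orientation: [0.705, -0.011, 0.709, 0.007]
wrist_force: [-0.7, 0.3, 0.3]
finger_gap: 0.034
```

```bash
python3 -c "
from h import *
T=tool(); im,d=save('wrist','wC.png'); P=pts('wrist',d,T); q=P[(d>0)&(P[...,2]>.021)&(P[...,2]<.04)&(P[...,0]>.56)&(P[...,0]<.64)&(abs(P[...,1])<.13)]
r=cv2.minAreaRect((q[:,:2]*1000).astype(np.float32)); print(r,q.mean(0),len(q))
st(); go([.597,.016,.0265],1.5)"
```

```text
((597.5673828125, 19.428573608398438), (15.560086250305176, 134.24722290039062), 1.8559709787368774) [0.59734862 0.0237903  0.02540704] 2629
t 15.75 tcp [0.597  0.015  0.1485] q [ 0.7051 -0.0107  0.709   0.0068] gap 0.034 F [1.4 0.4 0.1] j [-0.11  0.4  -0.06  1.12 -0.01  1.44]
go [0.597, 0.016, 0.0265] 1.5 -> [-0.002 -0.006  0.005] [0.122  0.0017 0.0007]
```

View pics/wC.png

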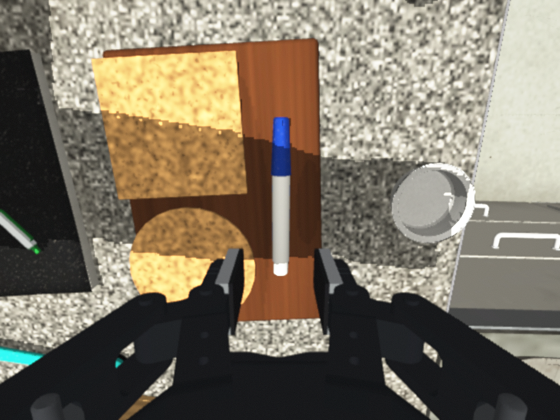

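step_arm(
  moves=[
    [[0,0,0,0.05,0.003,0.0005,0.4],[0,0,0,0.09,0.003,0.0005,0.4],[0,0,0,0.112,0.003,0.0005,0.4],[0,0,0,0.121,0.003,0.0005,0.4],[0,0,0,0.1215,0.003,0.0005,0.4],[0,0,0,0.1215,0.003,0.0005,0.0],[0,0,0,0.1215,0.003,0.0005,0.0],[0,0,0,0.1215,0.003,0.0005,0.0],[0,0,0,0.1215,0.003,0.0005,0.0],[0,0,0,0.1215,0.003,0.0005,0.0],[0,0,0,0.1,0.003,0.0005,0.0],[0,0,0,0.05,0.003,0.0005,0.0]],
  ],
  force=30,
)

```text
clock: 16.95
tcp_pos: [0.5936, 0.0183, 0.0952]
orientation: [0.702, -0.01, 0.712, 0.007]
wrist_force: [0.3, 0.2, -0.4]
finger_gap: 0.0143
```

```bash
python3 -c "
from h import *
T=tool(); save('wrist','wD.png'); save('top','tD.png')
st(); e=np.array([np.cos(np.radians(-8)),np.sin(np.radians(-8))]); c=np.array([.474,-.266])-.004*e; print(c); go([*c,.15],-98); go([*c,.15],82); go([.474,-.266,.15],-8)"
```

```text
t 17.05 tcp [0.6014 0.0177 0.1052] q [ 0.7089 -0.0112  0.7052  0.0066] gap 0.0138 F [1.8 0.7 0.5] j [-0.1   0.43 -0.12  1.01 -0.01  1.44]
[ 0.47003893 -0.26544331]
go [np.float64(0.4700389277250337), np.float64(-0.26544330759615975), 0.15] -98 -> [1.736 0.009 0.   ] [-0.0437 -0.28   -0.1382]
go [np.float64(0.4700389277250337), np.float64(-0.26544330759615975), 0.15] 82 -> [-1.406 -0.     0.009] [-0.0437 -0.28   -0.1382]
go [0.474, -0.266, 0.15] -8 -> [0.165 0.006 0.006] [-0.0437 -0.2807 -0.1343]
```

View pics/wD.png

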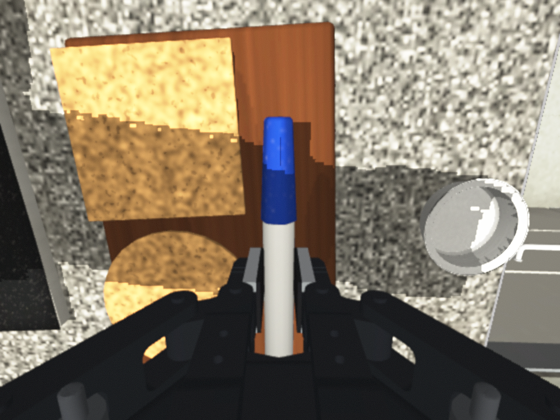

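step_arm(
  moves=[
    [[-1.406,0,0,-0.044,-0.28,-0.138,0],[-1.406,0,0,-0.044,-0.28,-0.138,0],[-1.406,0,0,-0.044,-0.28,-0.138,0],[-1.406,0,0,-0.044,-0.28,-0.138,0],[-1.406,0,0,-0.044,-0.28,-0.138,0],[-1.406,0,0,-0.044,-0.28,-0.138,0],[-1.406,0,0,-0.044,-0.28,-0.138,0],[-1.406,0,0,-0.044,-0.28,-0.138,0],[-1.406,0,0,-0.044,-0.28,-0.138,0],[-1.406,0,0,-0.044,-0.28,-0.138,0],[-1.406,0,0,-0.044,-0.28,-0.138,0],[-1.406,0,0,-0.044,-0.28,-0.138,0]],
  ],
)

```text
clock: 18.25
tcp_pos: [0.4704, -0.2653, 0.1504]
orientation: [0.534, -0.466, 0.534, 0.46]
wrist_force: [0.1, 0.3, -1.4]
finger_gap: 0.0139
```

```bash
python3 -c "
from h import *
T=tool(); im,d=save('wrist','wE.png'); save('top','tE.png'); P=pts('wrist',d,T)
q=P[(d>0)&(P[...,2]>.125)&(P[...,2]<.16)]; print(len(q),q.min(0),q.max(0))
a=cv2.imread('pics/tE.png');cv2.imwrite('pics/tEz.png',cv2.resize(a[150:330,330:530],None,fx=3,fy=3))
st(); e=np.array([np.cos(np.radians(-8)),np.sin(np.radians(-8))]); c=np.array([.474,-.266])-.004*e; print(c); go([*c,.023],82)"
```

```text
8337 [ 0.39978941 -0.28477591  0.13806463] [ 0.51925024 -0.24396038  0.15998714]
t 18.35 tcp [ 0.4704 -0.2653  0.1504] q [ 0.534  -0.4664  0.5341  0.4604] gap 0.0139 F [-0.2  0.2 -0. ] j [-0.66  0.29 -0.22  1.05 -0.   -0.52]
[ 0.47003893 -0.26544331]
go [np.float64(0.4700389277250337), np.float64(-0.26544330759615975), 0.023] 82 -> [-0.002 -0.006  0.006] [0.1274 0.0011 0.0005]
```

View pics/wE.png

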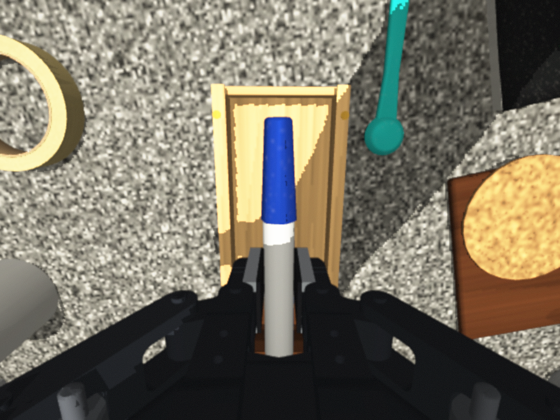

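View pics/tEz.png

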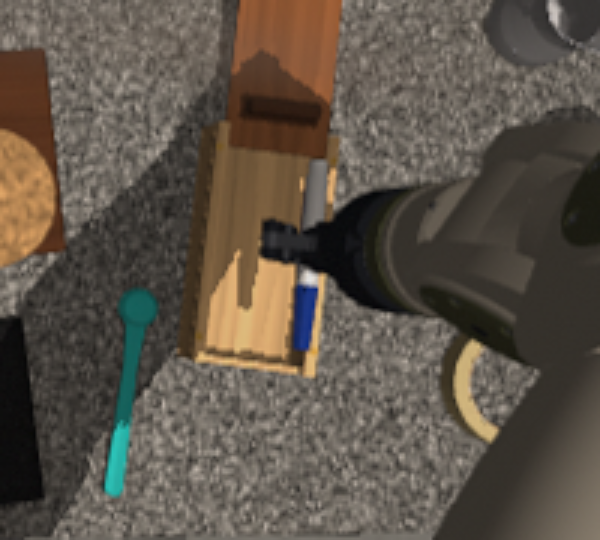

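step_arm(
  moves=[
    [[0,0,0,0.04,0.001,0,0],[0,0,0,0.08,0.001,0,0],[0,0,0,0.105,0.001,0,0],[0,0,0,0.12,0.001,0,0],[0,0,0,0.127,0.001,0,0],[0,0,0,0.128,0.001,0,0],[0,0,0,0.128,0.001,0,0.32],[0,0,0,0.128,0.001,0,0.32],[0,0,0,0.128,0.001,0,0.32],[0,0,0,0.1,0.001,0,0.32],[0,0,0,0.06,0.001,0,0.32],[0,0,0,0.0,0.001,0,0.32]],
  ],
)

```text
clock: 19.55
tcp_pos: [0.4683, -0.2642, 0.1403]
orientation: [0.534, -0.465, 0.534, 0.462]
wrist_force: [0.8, -1.0, -0.2]
finger_gap: 0.0274
```

```bash
python3 -c "
from h import *
T=tool(); im,d=save('wrist','wF.png'); P=pts('wrist',d,T)
L=env.silhouettes('wrist','marker')
for r in L[:2]:
    q=P[r['mask']&(d>0)]; print(r['confidence'],cv2.minAreaRect((q[:,:2]*1000).astype(np.float32)),q.mean(0))
st(); go([.581,-.2802,.16],-8)"
```

```text
0.83 ((466.32769775390625, -264.8125915527344), (16.713499069213867, 133.45159912109375), 81.92434692382812) [ 0.46070559 -0.26428021  0.01941049]
t 19.65 tcp [ 0.4731 -0.2679  0.1476] q [ 0.5349 -0.4707  0.5332  0.4561] gap 0.0276 F [ 1.  -0.4 -0.1] j [-0.66  0.28 -0.23  1.03 -0.   -0.52]
go [0.581, -0.2802, 0.16] -8 -> [1.569 0.004 0.023] [-0.0105 -0.1088  0.0029]
```

View pics/wF.png

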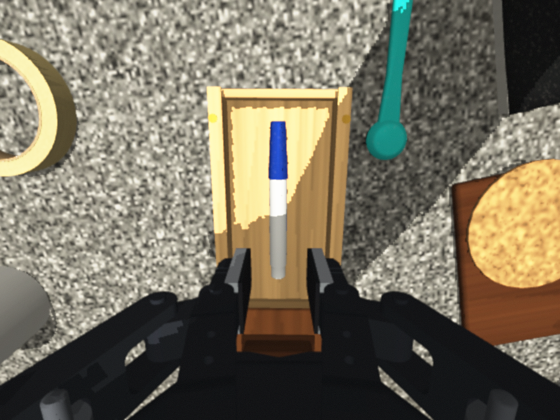

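The marker lies flat in the case at (278,200). Next I'll rotate back and grip the bar.

step_arm(
  moves=[
    [[1.569,0,0.01,-0.02,-0.109,0.003,0.4],[1.569,0,0.01,-0.02,-0.109,0.003,0.4],[1.569,0,0.01,-0.02,-0.109,0.003,0.4],[1.569,0,0.01,-0.02,-0.109,0.003,0.4],[1.569,0,0.01,-0.02,-0.109,0.003,0.4],[1.569,0,0.01,-0.02,-0.109,0.003,0.4],[1.569,0,0.01,-0.02,-0.109,0.003,0.4],[1.569,0,0.01,-0.02,-0.109,0.003,0.4],[1.569,0,0.01,-0.02,-0.109,0.003,0.4],[1.569,0,0.01,-0.02,-0.109,0.003,0.4],[1.569,0,0.01,-0.02,-0.109,0.003,0.4],[1.569,0,0.01,-0.02,-0.109,0.003,0.4]],
  ],
)

```text
clock: 20.85
tcp_pos: [0.5811, -0.28, 0.1693]
orientation: [0.709, 0.047, 0.702, -0.052]
wrist_force: [0.6, -0.5, -0.1]
finger_gap: 0.0343
```

```bash
python3 -c "
from h import *
st(); go([.5815,-.2802,.061],-8)"
```

```text
t 20.85 tcp [ 0.5811 -0.28    0.1693] q [ 0.7091  0.0472  0.7017 -0.0516] gap 0.0343 F [ 0.6 -0.5 -0.1] j [-0.57  0.47  0.09  1.19 -0.    1.14]
go [0.5815, -0.2802, 0.061] -8 -> [-0.     0.011  0.005] [ 0.1083  0.0004 -0.0008]
```

step_arm(
  moves=[
    [[0,0.011,0.005,0.04,0,-0.001,0.4],[0,0.011,0.005,0.08,0,-0.001,0.4],[0,0.011,0.005,0.1,0,-0.001,0.4],[0,0.011,0.005,0.108,0,-0.001,0.4],[0,0.011,0.005,0.108,0,-0.001,0.4],[0,0.011,0.005,0.108,0,-0.001,0.0],[0,0.011,0.005,0.108,0,-0.001,0.0],[0,0.011,0.005,0.108,0,-0.001,0.0],[0,0.011,0.005,0.108,0,-0.001,0.0],[0,0.011,0.005,0.108,0,-0.001,0.0]],
  ],
  force=25,
)

```text
clock: 21.85
tcp_pos: [0.582, -0.2813, 0.0631]
orientation: [0.706, 0.049, 0.705, -0.05]
wrist_force: [-1.7, 0.3, 6.9]
finger_gap: 0.011
```

```bash
python3 -c "
from h import *
st(); go([.4151,-.2555,.061],-8)"
```

```text
t 21.85 tcp [ 0.582  -0.2813  0.0631] q [ 0.7062  0.0487  0.7046 -0.0502] gap 0.011 F [-1.7  0.3  6.9] j [-0.57  0.55 -0.05  0.97 -0.    1.14]
go [0.4151, -0.2555, 0.061] -8 -> [-0.     0.002  0.002] [ 0.0017  0.0022 -0.1689]
```

step_arm(
  moves=[
    [[0,0,0,-0.001,0,-0.02,0],[0,0,0,-0.001,0,-0.04,0],[0,0,0,-0.001,0,-0.06,0],[0,0,0,-0.001,0,-0.08,0],[0,0,0,-0.001,0,-0.1,0],[0,0,0,-0.001,0,-0.12,0],[0,0,0,-0.001,0,-0.14,0],[0,0,0,-0.001,0,-0.155,0],[0,0,0,-0.001,0,-0.165,0],[0,0,0,-0.001,0,-0.17,0],[0,0,0,-0.001,0,-0.17,0],[0,0,0,-0.001,0,-0.17,0]],
  ],
)

```text
clock: 23.05
tcp_pos: [0.4137, -0.2563, 0.0633]
orientation: [0.706, 0.049, 0.705, -0.049]
wrist_force: [2.5, 4.8, -6.0]
finger_gap: 0.011
```

step_arm(
  moves=[
    [[0,0,0,0,0,-0.002,0],[0,0,0,0,0,-0.002,0]],
  ],
)

```text
clock: 23.25
tcp_pos: [0.4137, -0.2563, 0.0633]
orientation: [0.708, 0.049, 0.703, -0.049]
wrist_force: [6.6, 2.6, -9.2]
finger_gap: 0.0112
```

The position stopped changing while the force rose, so the cover is against its stop. I'll release and look.

step_arm(
  moves=[
    [[0,0,0,0,0,0.001,0.4],[0,0,0,0,0,0.001,0.4],[0,0,0,0,0,0.001,0.4],[0,0,0,-0.03,0,0.001,0.4],[0,0,0,-0.08,0,0.001,0.4],[0,0,0,-0.13,0,0.001,0.4],[0,0,0,-0.14,0,0.001,0.4],[0,0,0,-0.14,0,0.001,0.4]],
  ],
)

```text
clock: 24.05
tcp_pos: [0.4151, -0.2578, 0.206]
orientation: [0.709, 0.048, 0.702, -0.05]
wrist_force: [0.1, 0.1, -0.2]
finger_gap: 0.0341
```

```bash
python3 m2.py G; python3 -c "
from h import *
go([.5453,.2605,.2],0)"
```

```text
round_pad 0.93 1625 (array([518.8, -52.3]), array([108.6, 111. ]), 43.8) mean [ 0.5182 -0.0517  0.0176]
square_pad 0.66 1971 (array([509.9,  72.6]), array([111.4, 109.8]), 4.2) mean [0.5089 0.0727 0.0175]
mat 0.95 1289 (array([484. , 269.8]), array([117.6, 228.1]), 86.9) mean [0.4828 0.2525 0.0053]
Rknob mat 60 (array([545.3, 260.9]), array([18. , 17.3]), 45.2) [0.5453 0.2604 0.1217]
Sknob mat 62 (array([422.9, 272.1]), array([18.2, 17.8]), 87.1) [0.4226 0.2723 0.1019]
Rlid 1253 (array([545.5, 261.9]), array([89.9, 90.5]), 0.1) [0.545  0.2604 0.1072]
Slid 1303 (array([422.6, 272.8]), array([86.1, 87.1]), 4.7) [0.4226 0.2715 0.087 ]
bar 797 (array([ 413.7, -256.4]), array([55.2, 11.6]), 81.8) [ 0.4136 -0.255   0.061 ]
caserails 4112 (array([ 473.4, -265.6]), array([ 96.6, 190.3]), 81.5) [ 0.4728 -0.2612  0.0489]
t 24.35 tcp [ 0.413  -0.2558  0.2015] q [ 0.7065  0.05    0.7043 -0.0479] gap 0.0342 F [-0.5  0.3 -0.9] j [-0.72  0.16 -0.26  1.16  0.    0.99]
go [0.5453, 0.2605, 0.2] 0 -> [-0.139  0.003 -0.003] [0.0034 0.5296 0.0597]
```

View pics/wG.png

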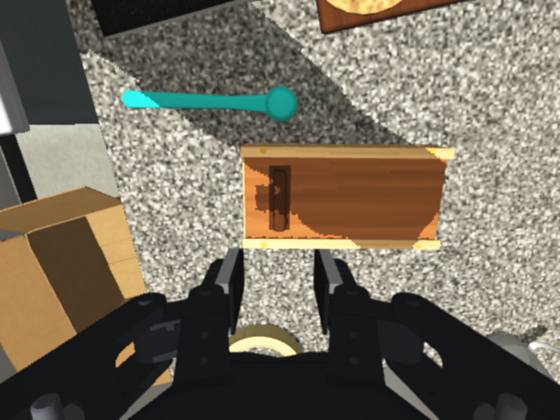

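The cover is shut: the bar sits at about x = -60 mm in the case frame. Now back to the round tin.

step_arm(
  moves=[
    [[-0.139,0,0,0.0,0.53,0.132,0.5],[-0.139,0,0,0.0,0.53,0.06,0.5],[-0.139,0,0,0.0,0.53,0.06,0.5],[-0.139,0,0,0.0,0.53,0.06,0.5],[-0.139,0,0,0.0,0.53,0.06,0.5],[-0.139,0,0,0.0,0.53,0.06,0.5],[-0.139,0,0,0.0,0.53,0.06,0.5],[-0.139,0,0,0.0,0.53,0.06,0.5],[-0.139,0,0,0.0,0.53,0.06,0.5],[-0.139,0,0,0.0,0.53,0.06,0.5],[-0.139,0,0,0.0,0.53,0.06,0.5],[-0.139,0,0,0.0,0.53,0.06,0.5]],
  ],
)

```text
clock: 25.55
tcp_pos: [0.5455, 0.2648, 0.2013]
orientation: [0.708, -0.001, 0.707, 0.003]
wrist_force: [0.3, 0.8, 0.3]
finger_gap: 0.0429
```

```bash
python3 -c "
from h import *
T=tool(); im,d=save('wrist','wH.png'); P=pts('wrist',d,T)
for nm,a in [('Rknob',(.115,.14)),('Sknob',(.097,.106))]:
    q=P[(d>0)&(P[...,2]>a[0])&(P[...,2]<a[1])&(P[...,1]>.22)&(P[...,1]<.33)]
    if len(q)>10: print(nm,len(q),cv2.minAreaRect((q[:,:2]*1000).astype(np.float32)),q.mean(0))
st(); go([.5453,.2605,.123],0)"
```

```text
Rknob 564 ((544.028076171875, 262.7202453613281), (18.982446670532227, 19.174850463867188), 54.51179122924805) [0.54399327 0.26347036 0.11989997]
Sknob 7843 ((550.5838012695312, 264.15924072265625), (277.1823425292969, 88.29962921142578), 0.8165750503540039) [0.53790154 0.26689129 0.10444592]
t 25.6 tcp [0.545  0.2627 0.2014] q [ 0.7074 -0.0008  0.7068  0.002 ] gap 0.0429 F [-0.5 -0.8  0.3] j [0.32 0.38 0.05 1.23 0.   1.88]
go [0.5453, 0.2605, 0.123] 0 -> [ 0.004  0.001 -0.002] [ 0.0784 -0.0024  0.0002]
```

View pics/wH.png

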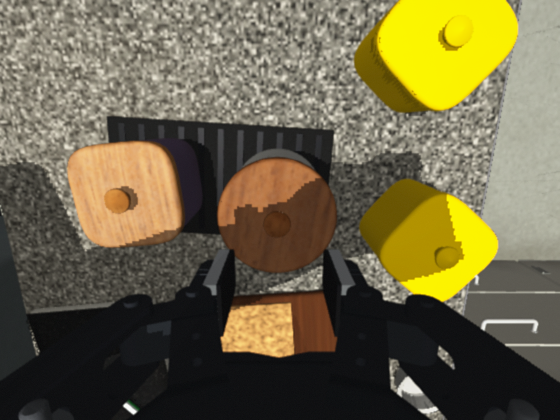

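step_arm(
  moves=[
    [[0,0,0,0.035,-0.001,0,0.5],[0,0,0,0.06,-0.001,0,0.5],[0,0,0,0.075,-0.001,0,0.5],[0,0,0,0.079,-0.001,0,0.5],[0,0,0,0.079,-0.001,0,0.0],[0,0,0,0.079,-0.001,0,0.0],[0,0,0,0.079,-0.001,0,0.0],[0,0,0,0.079,-0.001,0,0.0],[0,0,0,0.079,-0.001,0,0.0],[0,0,0,0.065,-0.001,0,0.0],[0,0,0,0.04,-0.001,0,0.0],[0,0,0,0.0,-0.001,0,0.0]],
  ],
  force=60,
)

```text
clock: 26.8
tcp_pos: [0.5432, 0.2612, 0.1994]
orientation: [0.705, -0.001, 0.709, 0.001]
wrist_force: [-0.1, 0.3, -2.5]
finger_gap: 0.0151
```

```bash
python3 -c "
from h import *
st(); go([.5185,-.051,.205],0)"
```

```text
t 26.8 tcp [0.5432 0.2612 0.1994] q [ 0.7054 -0.0015  0.7088  0.0014] gap 0.0151 F [-0.1  0.3 -2.5] j [0.31 0.39 0.04 1.23 0.   1.88]
go [0.5185, -0.051, 0.205] 0 -> [ 0.004 -0.005  0.   ] [-0.0054 -0.3121 -0.026 ]
```

step_arm(
  moves=[
    [[0,0,0,0,-0.312,-0.025,0],[0,0,0,0,-0.312,-0.025,0],[0,0,0,0,-0.312,-0.025,0],[0,0,0,0,-0.312,-0.025,0],[0,0,0,0,-0.312,-0.025,0],[0,0,0,0,-0.312,-0.025,0],[0,0,0,0,-0.312,-0.025,0],[0,0,0,0,-0.312,-0.025,0],[0,0,0,0,-0.312,-0.025,0],[0,0,0,0,-0.312,-0.025,0]],
  ],
)

```text
clock: 27.8
tcp_pos: [0.5195, -0.0496, 0.1996]
orientation: [0.705, -0.002, 0.709, 0.002]
wrist_force: [-0.3, 0.2, -2.8]
finger_gap: 0.0149
```

```bash
python3 -c "
from h import *
st(); go([.5185,-.051,.1345],0); T=tool(); im,d=save('wrist','wI.png'); P=pts('wrist',d,T)
q=P[(d>0)&(P[...,2]>.17)&(P[...,2]<.19)]; print(len(q),cv2.minAreaRect((q[:,:2]*1000).astype(np.float32)))"
```

```text
t 27.8 tcp [ 0.5195 -0.0496  0.1996] q [ 0.7054 -0.0019  0.7088  0.0022] gap 0.0149 F [-0.3  0.2 -2.8] j [-0.25  0.23 -0.17  1.17 -0.    1.32]
go [0.5185, -0.051, 0.1345] 0 -> [ 0.006 -0.005 -0.   ] [ 0.0651 -0.0014 -0.0007]
16151 ((520.10205078125, -46.32000732421875), (86.94751739501953, 90.87956237792969), 55.3799934387207)
```

View pics/wI.png

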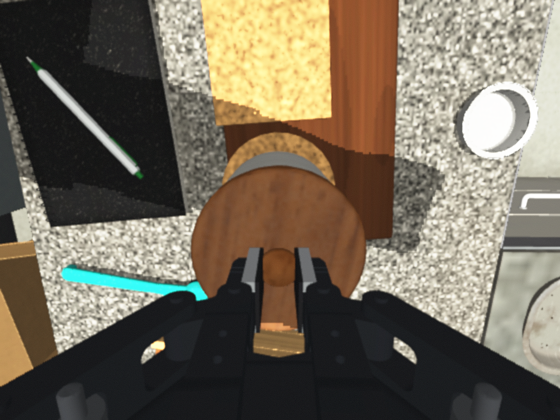

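step_arm(
  moves=[
    [[0,0,0,0.03,-0.002,-0.001,0],[0,0,0,0.05,-0.002,-0.001,0],[0,0,0,0.06,-0.002,-0.001,0],[0,0,0,0.064,-0.002,-0.001,0],[0,0,0,0.065,-0.002,-0.001,0],[0,0,0,0.065,-0.002,-0.001,0],[0,0,0,0.065,-0.002,-0.001,0.5],[0,0,0,0.065,-0.002,-0.001,0.5],[0,0,0,0.065,-0.002,-0.001,0.5],[0,0,0,0.04,-0.002,-0.001,0.5],[0,0,0,0.01,-0.002,-0.001,0.5],[0,0,0,-0.01,-0.002,-0.001,0.5]],
  ],
)

```text
clock: 29.05
tcp_pos: [0.5193, -0.0517, 0.2115]
orientation: [0.706, -0.002, 0.708, 0.002]
wrist_force: [0.1, 0.3, 0.4]
finger_gap: 0.0428
```

```bash
python3 -c "
from h import *
st(); go([.4226,.2723,.195],0)"
```

```text
t 29.05 tcp [ 0.5193 -0.0517  0.2115] q [ 0.7061 -0.0023  0.7081  0.0021] gap 0.0428 F [0.1 0.3 0.4] j [-0.25  0.22 -0.15  1.2  -0.    1.31]
go [0.4226, 0.2723, 0.195] 0 -> [ 0.006 -0.003  0.   ] [ 0.0167  0.3246 -0.0947]
```

step_arm(
  moves=[
    [[0.006,0,0,0.01,0.324,-0.095,0.5],[0.006,0,0,0.01,0.324,-0.095,0.5],[0.006,0,0,0.01,0.324,-0.095,0.5],[0.006,0,0,0.01,0.324,-0.095,0.5],[0.006,0,0,0.01,0.324,-0.095,0.5],[0.006,0,0,0.01,0.324,-0.095,0.5],[0.006,0,0,0.01,0.324,-0.095,0.5],[0.006,0,0,0.01,0.324,-0.095,0.5],[0.006,0,0,0.01,0.324,-0.095,0.5],[0.006,0,0,0.01,0.324,-0.095,0.5]],
  ],
)

```text
clock: 30.05
tcp_pos: [0.4226, 0.2712, 0.2017]
orientation: [0.706, -0.0, 0.708, -0.0]
wrist_force: [0.7, -0.3, 1.4]
finger_gap: 0.0428
```

```bash
python3 -c "
from h import *
im,d=save('top','tJ.png'); P=pts('top',d)
for nm,a in [('Rknob',(.128,.15,-.12,.02)),('Rlid',(.112,.125,-.12,.02)),('Sknob',(.097,.115,.22,.33))]:
    q=P[(d>0)&(P[...,2]>a[0])&(P[...,2]<a[1])&(P[...,1]>a[2])&(P[...,1]<a[3])&(P[...,0]>.36)&(P[...,0]<.6)]
    if len(q)>10: print(nm,len(q),cv2.minAreaRect((q[:,:2]*1000).astype(np.float32)),q.mean(0))
st(); go([.4226,.2723,.1025],0)"
```

```text
Rknob 65 ((517.9512939453125, -49.667259216308594), (17.41811752319336, 17.97740936279297), 0.553695559501648) [ 0.51832592 -0.04939317  0.13381502]
Rlid 1278 ((519.0669555664062, -49.23065185546875), (88.52880859375, 88.50577545166016), 89.01504516601562) [ 0.51843613 -0.04914505  0.11961378]
Sknob 60 ((422.9674377441406, 272.444091796875), (17.930788040161133, 17.880769729614258), 88.0718002319336) [0.42255175 0.27208436 0.10152194]
t 30.1 tcp [0.4228 0.2708 0.2017] q [ 7.061e-01  3.000e-04  7.081e-01 -6.000e-04] gap 0.0428 F [0.4 0.4 0.9] j [ 0.41  0.19 -0.21  1.17  0.    1.98]
go [0.4226, 0.2723, 0.1025] 0 -> [-0.001 -0.003  0.   ] [0.0992 0.0015 0.0001]
```

View pics/tJ.png

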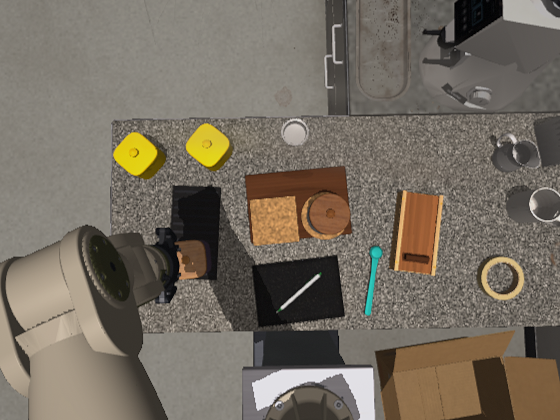

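The round tin stands on its pad, with its knob at (0.518,-0.049) against a pad centre of (0.5185,-0.051). Next is the square tin.

step_arm(
  moves=[
    [[0,0,0,0.04,0.0015,0,0.5],[0,0,0,0.075,0.0015,0,0.5],[0,0,0,0.094,0.0015,0,0.5],[0,0,0,0.099,0.0015,0,0.5],[0,0,0,0.099,0.0015,0,0.0],[0,0,0,0.099,0.0015,0,0.0],[0,0,0,0.099,0.0015,0,0.0],[0,0,0,0.099,0.0015,0,0.0],[0,0,0,0.099,0.0015,0,0.0],[0,0,0,0.08,0.0015,0,0.0],[0,0,0,0.05,0.0015,0,0.0],[0,0,0,0.02,0.0015,0,0.0]],
  ],
)

```text
clock: 31.3
tcp_pos: [0.4222, 0.2721, 0.1822]
orientation: [0.706, 0.0, 0.709, -0.001]
wrist_force: [1.0, 0.9, -2.6]
finger_gap: 0.0149
```

```bash
python3 -c "
from h import *
st(); go([.509,.0725,.185],0)"
```

```text
t 31.3 tcp [0.4222 0.2721 0.1822] q [ 0.7057  0.      0.7085 -0.0008] gap 0.0149 F [ 1.   0.9 -2.6] j [ 0.41  0.2  -0.25  1.12  0.    1.98]
go [0.509, 0.0725, 0.185] 0 -> [-0.001 -0.004  0.001] [-0.0029 -0.1996  0.087 ]
```

step_arm(
  moves=[
    [[0,0,0,-0.003,-0.2,0.087,0],[0,0,0,-0.003,-0.2,0.087,0],[0,0,0,-0.003,-0.2,0.087,0],[0,0,0,-0.003,-0.2,0.087,0],[0,0,0,-0.003,-0.2,0.087,0],[0,0,0,-0.003,-0.2,0.087,0],[0,0,0,-0.003,-0.2,0.087,0],[0,0,0,-0.003,-0.2,0.087,0]],
  ],
)

```text
clock: 32.1
tcp_pos: [0.5083, 0.073, 0.1849]
orientation: [0.705, -0.0, 0.709, -0.0]
wrist_force: [-0.4, 0.8, -2.0]
finger_gap: 0.0148
```

```bash
python3 -c "
from h import *
st(); go([.509,.0725,.1145],0); T=tool(); im,d=save('wrist','wK.png')"
```

```text
t 32.1 tcp [0.5083 0.073  0.1849] q [ 7.054e-01 -3.000e-04  7.088e-01 -2.000e-04] gap 0.0148 F [-0.4  0.8 -2. ] j [-0.01  0.22 -0.22  1.14 -0.    1.56]
go [0.509, 0.0725, 0.1145] 0 -> [ 0.    -0.005  0.001] [ 0.0704 -0.0005  0.001 ]
```

View pics/wK.png

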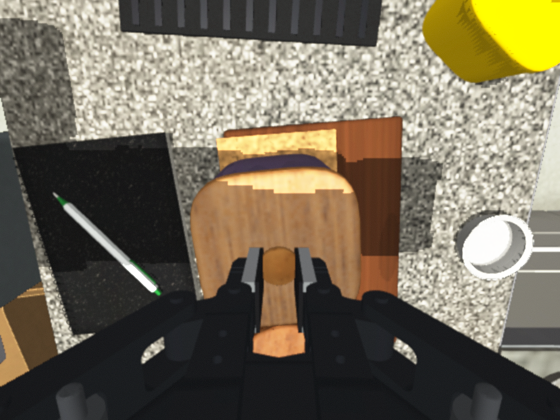

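step_arm(
  moves=[
    [[0,0,0,0.03,0,0.001,0],[0,0,0,0.055,0,0.001,0],[0,0,0,0.065,0,0.001,0],[0,0,0,0.069,0,0.001,0],[0,0,0,0.07,0,0.001,0],[0,0,0,0.07,0,0.001,0],[0,0,0,0.07,0,0.001,0.5],[0,0,0,0.07,0,0.001,0.5],[0,0,0,0.07,0,0.001,0.5],[0,0,0,0.04,0,0.001,0.5],[0,0,0,0.0,0,0.001,0.5],[0,0,0,-0.05,0,0.001,0.5]],
  ],
)

```text
clock: 33.35
tcp_pos: [0.5084, 0.0732, 0.2349]
orientation: [0.704, -0.0, 0.71, -0.0]
wrist_force: [1.5, -0.0, -0.3]
finger_gap: 0.0427
```

step_arm(
  moves=[
    [[0,0,0,-0.05,0.3,-0.05,0.5],[0,0,0,-0.05,0.3,-0.05,0.5],[0,0,0,-0.05,0.3,-0.05,0.5],[0,0,0,-0.05,0.3,-0.05,0.5],[0,0,0,-0.05,0.3,-0.05,0.5],[0,0,0,-0.05,0.3,-0.05,0.5],[0,0,0,-0.05,0.3,-0.05,0.5]],
  ],
)

```text
clock: 34.05
tcp_pos: [0.4576, 0.378, 0.2857]
orientation: [0.705, -0.002, 0.71, 0.003]
wrist_force: [0.1, 0.3, -1.2]
finger_gap: 0.0427
```

```bash
python3 -c "
from h import *
im,d=save('top','tL.png'); P=pts('top',d)
for nm,a in [('Rknob',(.128,.15,-.12,.02)),('Rlid',(.112,.125,-.12,.02)),('Sknob',(.108,.125,.02,.13)),('Slid',(.092,.105,.02,.13)),('bar',(.057,.07,-.3,-.2))]:
    q=P[(d>0)&(P[...,2]>a[0])&(P[...,2]<a[1])&(P[...,1]>a[2])&(P[...,1]<a[3])&(P[...,0]>.38)&(P[...,0]<.57)]
    if len(q)>10: print(nm,len(q),cv2.minAreaRect((q[:,:2]*1000).astype(np.float32)),q.mean(0))
st(); cv2.imwrite('pics/tLz.png',cv2.resize(cv2.imread('pics/tL.png')[90:330,90:490],None,fx=2,fy=2))"
```

```text
Rknob 65 ((517.9973754882812, -49.42380905151367), (17.643152236938477, 17.319984436035156), 88.92312622070312) [ 0.51831296 -0.04936495  0.1340471 ]
Rlid 1279 ((518.9962158203125, -49.163814544677734), (88.55489349365234, 88.5391845703125), 88.27046203613281) [ 0.51840508 -0.04909211  0.11957477]
Sknob 57 ((508.1155090332031, 75.51636505126953), (15.493071556091309, 17.837158203125), 88.96133422851562) [0.50837819 0.07537307 0.11429318]
Slid 1303 ((508.74847412109375, 75.4847640991211), (86.58480834960938, 86.45173645019531), 5.286666393280029) [0.50843362 0.07544936 0.09931891]
bar 126 ((414.9681701660156, -256.5747985839844), (56.401649475097656, 11.81684398651123), 81.85957336425781) [ 0.4150732  -0.25591089  0.0634539 ]
t 34.1 tcp [0.4578 0.3769 0.2853] q [ 0.7045 -0.0017  0.7097  0.0021] gap 0.0429 F [-0.4  0.1  1.5] j [0.55 0.35 0.2  1.43 0.   2.12]
```

View pics/tLz.png

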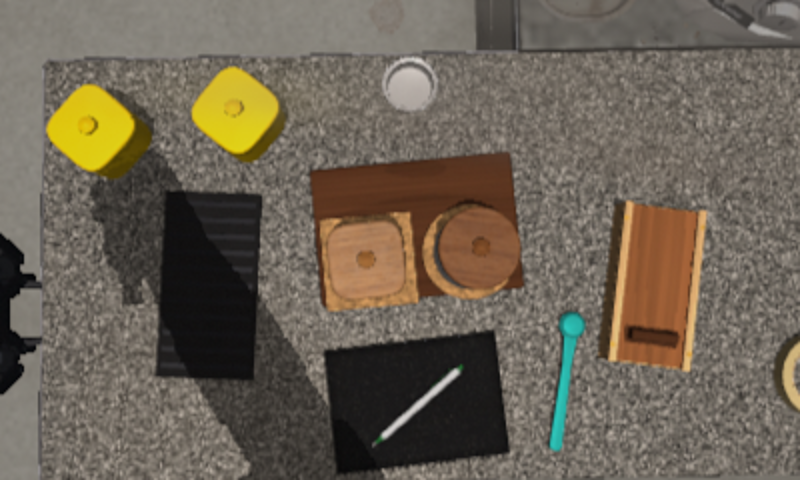

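The top view shows both tins upright on their pads, with knobs at (480,246) and (366,259). They are about 2 and 3 mm off centre. The case is shut and the arm is clear, so I'll hand in.

```bash
python3 -c "
from h import *
print(env.hand_in())"
```

```text
the job is handed in; nothing more can be done
None
```

I moved both canisters onto the mat, opened the case, laid the marker inside, slid the cover shut against its stop, and put each canister back on its own pad. I handed the job in at about 34 s; the hand-in reports no verdict.

**Last checks**
- **Canisters:** The top camera showed both upright on their pads, the round one about 2 mm off centre and the square one about 3 mm off.
- **Cover:** The bar sat within 1–2 mm of fully shut. Both the wrist and top cameras agreed.
- **Marker:** Just after release it lay flat in the case, about 8 mm from centre. I couldn't see it once the cover was shut.
- **Arm:** It was clear of everything when I handed in.

**Disagreements**
- After it was set on the mat, the round tin measured about 6 mm off the position I had sent the arm to. I re-measured it before picking it up again.
- The wrist and top cameras differed by up to about 5 mm on the marker's position along its length.

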